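# Snap ring onto a washer drive shaft

## Task

Lock the washing-machine pulley on its shaft: take the red-handled snap-ring pliers, spread the brass snap ring lying on the shaft's step by its two eyes, bring it down over the step onto the pulley hub and let it close fully into the groove, lying flat. Then put the pliers back upright in their blue stand; move the ring with the pliers only, never with the fingers, and leave everything else on the bench where it is.

Things in the scene. Friction and masses are not known exactly. Their poses are not given: they have to be found in the camera images.
- hub: Drive assembly, fixed to the bench; origin on the shaft axis at bench level, z up. Aluminium base 130 mm square, 22 mm high; dark pulley 120 mm across up to 40 mm; grey hub 72 mm across with a flat top face at 56 mm; above it the groove and the stepped shaft, 83 mm high in all.
- groove (a point): Point on the shaft axis level with the hub's flat top face, the lower side of the groove. Above it: groove (shaft 34.4 mm across) from 0 to 7.5 mm; step (40 mm across, steel, flat on top) from 7.5 to 15.5 mm; dark nose (27 mm across) from 15.5 to 27 mm.
- ring: Brass-coloured snap ring, 6 mm thick, 36 mm inside, 49 mm outside when closed; origin at the centre of its underside, x to its gap, z up. Rigid back bow and two sprung arms hinged to it at (-18.6, +-10.8) mm, each ending in an eye. It starts closed, lying loose round the nose on the step's top, up to 4.5 mm off axis. About 4 N at each eye starts it; pressing on an eye tips it.
- ring_bow (a point): Inner edge of the ring's back bow, at (-18, 0, 3) mm in the ring's frame. The ring passes down the step only with both arms open 0.25 rad or more and moved about 3 mm towards its own -x from centred on the shaft, so that this point clears the step; else it catches on the step's top: shift it a little and press again. Force alone does not drive it over. Spread, it may sag here.
- eye_l (a point): Centre of the left eye's hole, half-way through the thickness, at (25.5, 10.5, 3) mm in the ring's frame when closed: an 8.5 mm through hole in a 14.5 mm lug. It moves outward 44 mm per rad of joint ring_l.
- eye_r (a point): Centre of the right eye's hole, at (25.5, -10.5, 3) mm in the ring's frame when closed; likewise.
- ring_l (a joint): Opening of the ring's left arm, rad: 0 closed, stop at 0.42.
- ring_r (a joint): Opening of the ring's right arm, rad: 0 closed, stop at 0.42.
- stand_top (a point): Centre of the top of the blue pliers stand, fixed: 62 x 76 mm, 85 mm high, on a 90 x 100 mm foot; open well 30 mm (its x) by 56 mm (its y) in which the plier tips hang. The pliers' plate rests across the two walls beside the well. z up.
- pliers: Snap-ring pliers, 140 g, loose, upright in the stand; origin under the centre of their dark plate (50 x 30 x 6 mm, along x, y, z), which rests on the stand; z up, y from handle to handle. Two coupled arms pivot in the plate at y = +-11 mm, 3 mm up, working like a clothes peg: squeezing the red handles together spreads the tips below.
- pliers_grip (a point): Grip centre: 43 mm above the plate's underside, midway between the handles, which are 14 mm wide (x), 25 to 61 mm above the plate's underside, 60 mm over their upper ends at rest, 43 mm over their lower ends at the built-in stop. About 7 N starts to squeeze them, 18 N reaches the stop with the ring on; 40 N does no harm. Squeeze them 3 mm or more to carry.
- tip_l (a point): Lower end of the left (+y) plier pin, 4 mm thick, pointed, 5.5 mm long below a round shoulder 11 mm across that rests on the eye and pushes the ring down. Pin ends lie about 105 mm below the grip centre and are 15 mm apart at rest, 21 mm apart (like the closed eyes) at 0.05 rad of joint pliers_l (handles 54 mm, their faces then parallel), 53 mm apart at the stop.
- tip_r (a point): Lower end of the right (-y) plier pin.
- pliers_l (a joint): Squeeze of the pliers, rad: 0 at rest, 0.29 at the stop; each tip moves outward 65 mm per rad, each handle inward about 38 mm per rad.
- bearing_mid (a point): Bystander, loose: worn steel bearing ring, 52 mm across, 15 mm high; centre. Leave it where it is.
- wrench_mid (a point): Bystander, loose: open spanner lying flat; centre. Leave it where it is.
- spray_mid (a point): Bystander, loose: green bottle with white cap, 72 mm across, 170 mm high; centre. Leave it where it is.
- jar_mid (a point): Bystander, loose: clear jar with yellow lid, 64 mm across, 80 mm high; centre. Leave it where it is.
- driver_mid (a point): Bystander, loose: screwdriver lying flat; centre. Leave it where it is.
- sponge_mid (a point): Bystander, loose: yellow sponge-shaped block 110 x 70 x 35 mm; centre. Leave it where it is.
- dish_mid (a point): Bystander, loose: shallow blue dish, 90 mm across, 30 mm high; centre. Leave it where it is.
There are look-alikes about, which are no part of the job. There is more than one size of the part that bears stand_top; the job needs the largest.

How it is judged:
On the way, in this order (a step that is already met when the one before it is completed fails the run):
1. the plier pins spread both arms of the ring beyond 0.15 rad (value of joint each of ring_l, ring_r above 0.15 rad and contact force between pliers and ring above 1 N), for 0.1 s.
2. the ring lies in the groove, closed (arms below 0.06 rad), flat and within 3 mm of the axis, the pliers out of it (z of ring in the frame of groove between -0.002 and 0.003 m and horizontal distance between ring and groove below 0.003 m and angle between ring's own z axis and vertical below 0.08 rad and value of joint each of ring_l, ring_r below 0.06 rad and contact force between pliers and ring below 0.1 N), for 0.2 s.
At the end, for the whole second after the job is handed in: The ring is in the groove: underside -2 to 3 mm from the hub's face, within 3 mm of the shaft axis, tilted less than 0.08 rad, both arms closed below 0.06 rad; the pliers stand upright (within 0.1 rad) at rest on their stand, within 20 mm of its centre (z of ring in the frame of groove between -0.002 and 0.003 m and horizontal distance between ring and groove below 0.003 m and angle between ring's own z axis and vertical below 0.08 rad and value of joint each of ring_l, ring_r below 0.06 rad and horizontal distance between pliers_grip and stand_top below 0.02 m and angle between pliers_grip's own z axis and vertical below 0.1 rad and z of pliers_grip in the frame of stand_top between 0.036 and 0.05 m and linear speed of each of pliers, ring below 0.02 m/s); the robot touches nothing.
It fails at once if the fingers touch the ring with more than 1 N (contact force between the fingers and ring above 1 N).
It fails at once if a bystander is moved more than 30 mm (distance of any of bearing_mid, wrench_mid, spray_mid, jar_mid, driver_mid, sponge_mid, dish_mid from where it was at the start of the episode above 0.03 m).
It also fails if it takes over 51 s, if anything falls off the work surface, if the arm or the gripper's body presses on something with over 40 N, if the wrist force passes 120 N, or if a joint passes its speed limit or range.

## Robot

A 7-joint arm with a two-finger parallel gripper is mounted at the origin on the work surface. World frame = base frame: x ahead of the robot, y to its left, z up, the work surface at z = 0. Lengths are in m, angles in rad, forces in N, time in s.
With the tool pointing down it reaches from about 0.425 to 0.95 m from the base axis. Payload 4.7 kg.
Tool frame: the origin (TCP) lies between the finger pads; the fingertips stand 25 mm ahead of it and the grasp point (between the pads) lies 6 mm ahead of it; z points along the fingers, y is the line along which they close (so a half turn about z gives the same grasp; the last joint's range is limited). The gripper opens to 85 mm and grips with 20 to 120 N. Pads are 22 mm wide; open, the fingers measure 114 mm over their backs; the gripper's body (76 mm by 85 mm) begins 54 mm behind the grasp point. The pads swing forward as they close: fully open they stand 13 mm farther back than shut.
Start: joints at [-1.32, 0.469, -0.049, 1.532, 0.024, 1.141, -0.082], TCP at [0.186, 0.649, 0.256] pointing down, gripper open.
Joint ranges: [-2.59, 2.59], [-0.33, 1.99], [-1.39, 1.29], [0.1, 2.45], [-1.04, 4.18], [0.21, 1.99], [-2.66, 2.66]. Speed limits (rad/s): [2.57, 2.57, 3.14, 3.14, 3.14, 3.14, 3.14].

## Interface

Orientations are given as a 3x3 rotation matrix whose columns are the frame's x, y, z axes.
In Python, from rig import * gives the robot as it stands. Calls block until the motion is done:
- movep(position, orientation): joint-space move of the TCP to a pose.
- move_l(position, attitude=None, feed=0.15, until_force=None): straight line of the TCP; attitude=None keeps the orientation; feed is the mean speed in m/s. With until_force (N) it stops when the force on the tool has changed by that much, and returns True; else False.
- move_joints(angles): joint-space move.
- command_gripper(opening, newtons=None): finger opening in m; newtons is the grip in N (None keeps the last); returns when the fingers have stopped.
- sleep(seconds).
- inverse_kinematics(position, orientation): joint angles nearest the present ones, or None.
- sense(): the state.
- camera(name): name is "side" or "top" or "wrist"; returns (picture, depth): 420x560x3 uint8, red, green, blue; 420x560 float32, m along the optical axis (not along the pixel's ray), 0 where there is no reading.
- camera_params(name): a dict with "K" (3x3 intrinsics, pixels), "position" and "rotation" of the camera in the world; the wrist camera has in their place "tool_from_camera" (4x4, takes a point from camera to tool coordinates, whose origin is the TCP and whose axes are the flange's). Camera axes: x right, y down, z forward; pixel columns grow to the right and rows downward; lengths in m; the calibration is good to about 2 mm. The wrist camera is an equidistant fisheye: a pixel r from the principal point sees the ray r / f radians off the axis. A picture is of the moment at which its call begins: read the wrist's pose just before it. camera_params takes no time and is no camera call.
A pose or a line that the arm cannot do raises Unreachable and nothing moves.
- finish_job(): hands the job in; it is judged then, once.
The state is a dict: "time_s": time; "joint_pos": joint angles; "qd": joint speeds; "joint_efforts": joint torques, N m; "position": TCP position; "tcp_rot": TCP orientation; "wrist_force": force on the tool from outside, world axes, zero at the start; "ft_torque": the same for the moment, N m; "finger_gap": finger opening in m; "gripper_force": force on a finger pad.
Only numpy, scipy, OpenCV 4.12 (cv2) and the standard library are available. Lean on these libraries where they do the work, as an engineer would, in place of code of your own. Each camera call takes 0.05 s, during which the arm holds its last target. There are 200 camera calls.

## Working session

There is one attempt and no reset: what is moved stays moved. The work goes in short steps, each a Python script; the robot and the scene stay as the last script left them, time stands still between calls to the robot, and variables do not carry over. Pictures are saved under pics/ and viewed, at most 10 in all, crops included, and the job is handed in when it is done.

```bash
mkdir -p pics; cat > h.py <<'E'
from rig import *
import numpy as np, cv2
def snap(name,tag):
    s=sense(); im,d=camera(name); cv2.imwrite(f'pics/{tag}.png',im[:,:,::-1]); np.savez(f'pics/{tag}.npz',im=im,d=d,p=s['position'],R=s['tcp_rot'])
    return im,d
def cloud(name,d):
    c=camera_params(name);K=np.array(c['K']);v,u=np.mgrid[:d.shape[0],:d.shape[1]]
    P=np.stack([(u-K[0,2])/K[0,0]*d,(v-K[1,2])/K[1,1]*d,d],-1)
    return P@np.array(c['rotation']).T+np.array(c['position'])
E
python3 - <<'E'
from h import *
for n in('top','side'):
    im,d=snap(n,n+'0'); c=camera_params(n); print(n,np.round(c['K'],1).tolist(),np.round(c['position'],3),np.round(c['rotation'],2).tolist())
a=cv2.imread('pics/top0.png');print(camera_params('wrist'))
s=sense();print(s['time_s'],s['position'],np.round(s['tcp_rot'],3).tolist())
E
```

```text
top [[427.3, 0.0, 279.1], [0.0, 427.3, 216.7], [0.0, 0.0, 1.0]] [ 0.363 -0.019  1.077] [[0.0, -0.98, 0.18], [-1.0, -0.0, 0.0], [-0.0, -0.18, -0.98]]
side [[382.8, 0.0, 276.2], [0.0, 382.8, 206.5], [0.0, 0.0, 1.0]] [0.211 0.482 0.802] [[-0.81, -0.44, 0.38], [-0.58, 0.61, -0.53], [0.0, -0.65, -0.76]]
{'K': array([[325.1922621 ,   0.        , 278.75861876],
       [  0.        , 325.1922621 , 210.88465934],
       [  0.        ,   0.        ,   1.        ]]), 'tool_from_camera': array([[ 7.47279112e-04, -9.48662483e-01, -3.16289323e-01,
         8.01687327e-02],
       [ 9.99999672e-01,  6.09766185e-04,  5.33740950e-04,
         9.43113912e-04],
       [-3.13477481e-04, -3.16289618e-01,  9.48662627e-01,
        -1.17366480e-01],
       [ 0.00000000e+00,  0.00000000e+00,  0.00000000e+00,
         1.00000000e+00]])}
0.1 [0.18624649 0.64831376 0.25536159] [[-0.961, 0.276, -0.0], [0.276, 0.961, -0.002], [-0.0, -0.002, -1.0]]
```

View pics/top0.png

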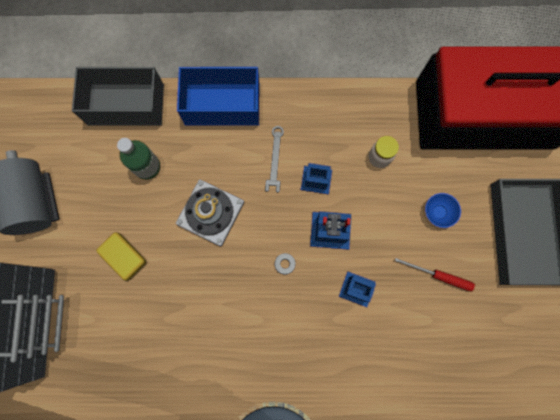

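View pics/side0.png

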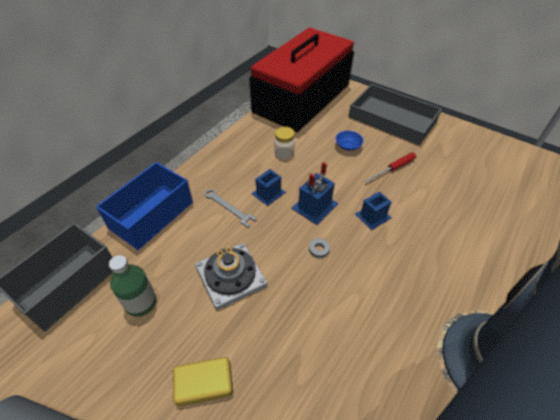

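```bash
python3 - <<'E'
from h import *
z=np.load('pics/top0.npz');im,d=z['im'],z['d'];P=cloud('top',d)
hsv=cv2.cvtColor(im,cv2.COLOR_RGB2HSV)
blue=cv2.inRange(hsv,(100,120,40),(130,255,255))
for n,(u,v) in dict(big=(331,230),s1=(317,178),s2=(358,289)).items():
    m=np.zeros(d.shape,bool);m[v-27:v+27,u-27:u+27]=1
    m&=blue>0; z_=P[...,2]; hi=np.percentile(z_[m],97)
    t=m&(abs(z_-hi)<.006)
    pts=P[t]; r=cv2.minAreaRect((pts[:,:2]*1000).astype(np.float32)); print(n,hi,pts.mean(0).round(4),r)
    f=m&(z_<.02); r=cv2.minAreaRect((P[m][:,:2]*1000).astype(np.float32)); print('  all',r)
sub=(slice(205,255),slice(305,360))
q=P[sub][(hsv[sub][...,1]>150)&((hsv[sub][...,0]<8)|(hsv[sub][...,0]>172))&(P[sub][...,2]>.08)]
print('red',len(q),q.min(0),q.max(0)); 
b=q[:,1]>q[:,1].mean();print(q[b].mean(0),q[~b].mean(0))
# hub
sub=(slice(175,250),slice(170,250));q=P[sub].reshape(-1,3)
for lo,hi in((.015,.028),(.034,.046),(.052,.06),(.068,.1)):
    w=q[(q[:,2]>lo)&(q[:,2]<hi)];print(lo,len(w),w.mean(0).round(4),w.max(0).round(4),w.min(0).round(4),cv2.minAreaRect((w[:,:2]*1000).astype(np.float32)))
A=np.hstack([cv2.resize(im[195:260,295:365],(390,362),interpolation=3),cv2.resize(im[175:250,170:250],(386,362),interpolation=3)])
cv2.imwrite('pics/c1.png',A[:,:,::-1])
E
```

```text
big 0.08836665041015353 [ 0.5209 -0.139   0.086 ] ((526.2573852539062, -142.43275451660156), (72.88407897949219, 58.95056915283203), 84.93696594238281)
  all ((450.8980712890625, -113.98941040039062), (113.31228637695312, 233.89419555664062), 68.67495727539062)
s1 0.0671644709342789 [ 0.6572 -0.1087  0.0646] ((658.5812377929688, -109.61032104492188), (56.69693374633789, 43.006439208984375), 81.33135223388672)
  all ((522.766357421875, -84.0029525756836), (70.86174011230469, 338.68511962890625), 79.6353988647461)
s2 0.06732200313458704 [ 0.381  -0.2036  0.0646] ((381.4183044433594, -205.37789916992188), (54.377986907958984, 46.651248931884766), 68.34349822998047)
  all ((387.95343017578125, -132.27536010742188), (220.66734313964844, 74.14374542236328), 84.02832794189453)
red 45 [ 0.52018645 -0.16941999  0.118639  ] [ 0.53514053 -0.11286195  0.14896922]
[ 0.52872721 -0.11529515  0.14119939] [ 0.52553551 -0.16612243  0.13726898]
0.015 770 [0.562  0.1545 0.0227] [0.6568 0.2458 0.0278] [0.487  0.0777 0.0151] ((572.5424194335938, 161.46926879882812), (131.53524780273438, 130.5631103515625), 64.12825012207031)
0.034 1092 [0.5687 0.1588 0.0407] [0.6312 0.2205 0.0459] [0.5119 0.1029 0.034 ] ((572.058349609375, 161.34124755859375), (118.4395523071289, 118.00979614257812), 62.57943344116211)
0.052 286 [0.5658 0.1566 0.0568] [0.6064 0.1963 0.06  ] [0.5363 0.1257 0.0522] ((571.2825927734375, 160.97518920898438), (69.86556243896484, 70.80136108398438), 1.0269854068756104)
0.068 361 [0.572  0.1612 0.0786] [0.6041 0.1878 0.0893] [0.5453 0.1349 0.0699] ((573.6166381835938, 160.60720825195312), (48.54826354980469, 57.56303024291992), 60.80956268310547)
```

View pics/c1.png

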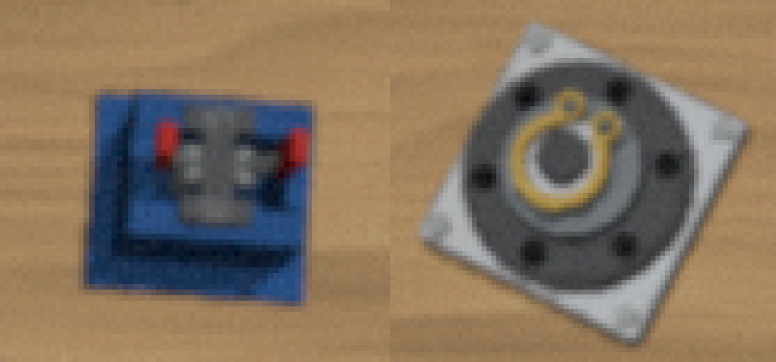

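Blue stands: (317,178) and (358,289) are 65 mm high and empty; (331,230) is ~85 mm high, 73x59 mm on top and holds the red-handled pliers, so it is the largest and the one meant. The crop confirms this. The hub is at about (0.572, 0.161), and the ring's gap points up-right (yaw about -30°). Next I take wrist close-ups of the ring and the pliers from matching relative poses.

```bash
cat >> h.py <<'E'
def Rz(deg):  # tool down, tool y at yaw (object's y), tool x = -object's x
    a=np.radians(deg);c,s=np.cos(a),np.sin(a)
    return np.array([[-c,-s,0],[-s,c,0],[0,0,-1.]])
def wray(p,R,uv):
    c=camera_params('wrist');K=np.array(c['K']);T=np.array(c['tool_from_camera'])
    q=(np.atleast_2d(uv).astype(float)-K[:2,2])/K[0,0];r=np.linalg.norm(q,axis=1,keepdims=True)+1e-9
    d=np.hstack([q/r*np.sin(r),np.cos(r)]);R=np.array(R)
    return np.array(p)+R@T[:3,3], d@(R@T[:3,:3]).T
def wplane(p,R,uv,z):
    o,d=wray(p,R,uv);return o+d*((z-o[2])/d[:,2])[:,None]
def wproj(p,R,X):
    c=camera_params('wrist');K=np.array(c['K']);T=np.array(c['tool_from_camera']);R=np.array(R)
    x=((np.atleast_2d(X)-p)@R-T[:3,3])@T[:3,:3];rr=np.linalg.norm(x[:,:2],axis=1);th=np.arctan2(rr,x[:,2])
    return K[:2,2]+x[:,:2]*(K[0,0]*th/rr)[:,None]
E
python3 - <<'E'
from h import *
movep([.572,.161,.20],Rz(-30)); im,_=snap('wrist','w_ring')
s=sense();print(s['time_s'],s['position'])
movep([.526,-.1415,.235],Rz(-5)); im2,_=snap('wrist','w_pl')
s=sense();print(s['time_s'],s['position'],s['finger_gap'])
A=np.hstack([cv2.resize(im[130:290,180:380],(400,320),interpolation=2),cv2.resize(im2[130:290,180:380],(400,320),interpolation=2)])
cv2.imwrite('pics/c2.png',A[:,:,::-1])
E
```

```text
2.3833 [0.57174727 0.16250913 0.19997723]
3.6083 [ 0.52663365 -0.13962634  0.23475404] 0.08598612787817077
```

View pics/c2.png

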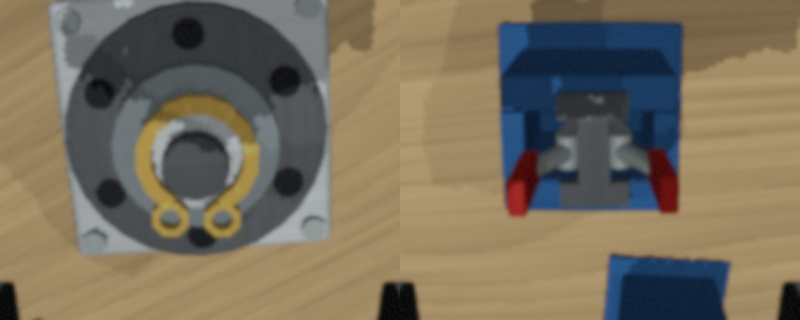

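```bash
cat > ring.py <<'E'
from h import *
def gold(im):
    hsv=cv2.cvtColor(im,cv2.COLOR_RGB2HSV); return cv2.inRange(hsv,(14,120,80),(32,255,255))
def ring_eyes(tag,z,box=(130,290,180,380)):
    Z=np.load(f'pics/{tag}.npz');im,p,R=Z['im'],Z['p'],Z['R'];k=4
    a,b,c,d=box;m=gold(cv2.resize(im[a:b,c:d],None,fx=k,fy=k,interpolation=2))
    cs,h=cv2.findContours(m,cv2.RETR_CCOMP,cv2.CHAIN_APPROX_NONE)
    big=max(range(len(cs)),key=lambda i:cv2.contourArea(cs[i]) if h[0][i][3]<0 else 0)
    out=[]
    f=lambda C:(np.array(C,float)+.5)/k-.5+[c,a]
    for i in range(len(cs)):
        if h[0][i][3]==big and cv2.contourArea(cs[i])>150:
            M=cv2.moments(cs[i]);uv=f([M['m10']/M['m00'],M['m01']/M['m00']]);W=wplane(p,R,uv,z)[0]
            print('hole',uv.round(1),cv2.contourArea(cs[i])/16,W.round(4));out.append(W)
    return out,f(cs[big][:,0]),p,R,im
E
python3 - <<'E'
from ring import *
print(sense()['position'])
o,C,p,R,im=ring_eyes('w_ring',.0775)
print('p',p)
# ring top outer outline: back half, circle fit in ring plane
W=wplane(p,R,C,.0775)[:,:2]
mid=np.array(o)[:,:2].mean(0);print('outline box',cv2.minEnclosingCircle((W*1000).astype(np.float32)))
# hub pulley disc: dark/grey boundaries via hough circles
g=cv2.cvtColor(cv2.resize(im[130:290,180:380],None,fx=3,fy=3,interpolation=2),cv2.COLOR_RGB2GRAY);g=cv2.GaussianBlur(g,(5,5),0)
for zz,rr,name in((.04,.06,'pulley'),(.056,.036,'hub'),(.083,.0135,'nose')):
    # expected pixel radius
    c0=np.array([.572,.161,zz]);pr=np.linalg.norm(wproj(p,R,c0+R[:,1]*rr)-wproj(p,R,c0))*3
    h=cv2.HoughCircles(g,cv2.HOUGH_GRADIENT,1,10,param1=80,param2=12,minRadius=int(pr-5),maxRadius=int(pr+6))
    for q in (h[0][:3] if h is not None else []):
        uv=(q[:2]+.5)/3-.5+[180,130];print(name,round(pr,1),q[2],wplane(p,R,uv,zz)[0].round(4))
Z=np.load('pics/w_pl.npz');im,p,R=Z['im'],Z['p'],Z['R'];hsv=cv2.cvtColor(im,cv2.COLOR_RGB2HSV)
print('p2',p)
k=4;sub=cv2.resize(im[130:290,180:380],None,fx=k,fy=k,interpolation=2);hs=cv2.cvtColor(sub,cv2.COLOR_RGB2HSV)
f=lambda C:(np.array(C,float)+.5)/k-.5+[180,130]
blue=cv2.inRange(hs,(100,140,30),(130,255,255))[:425]
c=max(cv2.findContours(blue,0,1)[0],key=cv2.contourArea)
r=cv2.minAreaRect(c);print('blue outline px',f(cv2.boxPoints(r)).round(1).tolist())
print('  at z=.085',wplane(p,R,f(cv2.boxPoints(r)),.085).round(4).tolist())
grey=cv2.inRange(hs,(0,0,30),(180,90,160));grey[:180]=0;grey[425:]=0;grey[:,:600]=grey[:,:600];grey[:, :280]=0;grey[:,520:]=0
c=max(cv2.findContours(grey,0,1)[0],key=cv2.contourArea);x,y,w,h=cv2.boundingRect(c);print('plate bbox px crop400',x/2,y/2,(x+w)/2,(y+h)/2,'z=.091:',wplane(p,R,f([[x,y],[x+w,y+h]]),.091).round(4).tolist())
red=cv2.inRange(hs,(0,150,60),(8,255,255))|cv2.inRange(hs,(172,150,60),(180,255,255))
for c in cv2.findContours(red,0,1)[0]:
    if cv2.contourArea(c)>300:
        x,y,w,h=cv2.boundingRect(c);print('red',x/2,y/2,(x+w)/2,(y+h)/2,'top end z=.146',wplane(p,R,f([[x,y+h],[x+w,y+h]]),.146).round(4).tolist(),'upper z=.12',wplane(p,R,f([[x,y],[x+w,y]]),.11).round(4).tolist())
cv2.imwrite('pics/mask.png',grey)
E
```

```text
[ 0.52663365 -0.13962634  0.23475404]
hole [290.6 238.4] 78.6875 [0.5971 0.1601 0.0775]
hole [264.8 238. ] 82.46875 [0.5865 0.1423 0.0775]
p [0.57176171 0.16260907 0.20001204]
outline box ((574.8463745117188, 161.00399780273438), 30.570993423461914)
pulley 200.1 196.8 [0.5671 0.1651 0.04  ]
pulley 200.1 196.4 [0.5701 0.163  0.04  ]
pulley 200.1 205.4 [0.564  0.1665 0.04  ]
hub 127.7 132.4 [0.549  0.1606 0.056 ]
hub 127.7 124.7 [0.5582 0.1473 0.056 ]
nose 53.1 51.4 [0.5706 0.1629 0.083 ]
nose 53.1 49.3 [0.5955 0.1782 0.083 ]
p2 [ 0.52655531 -0.13993375  0.23483217]
blue outline px [[229.9, 142.1], [319.6, 140.8], [320.7, 216.1], [231.1, 217.4]]
  at z=.085 [[0.4726, -0.1749, 0.085], [0.4779, -0.1011, 0.085], [0.5436, -0.1035, 0.085], [0.5382, -0.182, 0.085]]
plate bbox px crop400 140.0 92.0 260.0 212.5 z=.091: [[0.5012, -0.1609, 0.091], [0.5589, -0.1147, 0.091]]
red 107.5 151.5 137.0 216.0 top end z=.146 [[0.5322, -0.1711, 0.146], [0.533, -0.1608, 0.146]] upper z=.12 [[0.5198, -0.1742, 0.11], [0.5208, -0.1626, 0.11]]
red 249.5 149.5 278.0 213.0 top end z=.146 [[0.5352, -0.122, 0.146], [0.5361, -0.1122, 0.146]] upper z=.12 [[0.5237, -0.1187, 0.11], [0.5247, -0.1075, 0.11]]
```

```bash
python3 - <<'E'
from h import *
Z=np.load('pics/w_pl.npz');im,p,R=Z['im'],Z['p'],Z['R']
hs=cv2.cvtColor(im,cv2.COLOR_RGB2HSV)[...,1].astype(int)
for u in (260,264,268,274,278,282,286,290): print(u,hs[170:182,u],hs[226:242,u])
for v in (180,184,226,230): print(v,hs[v,250:300])
E
```

```text
260 [185 177 180 180 179 169 114  51  20  21  20  25] [ 86  86  87  88  86  93 107 117  69  30  79  93  96  97  98  97]
264 [179 180 185 184 179 154  90  37  26  15  25  15] [18 18 22 18 16 22 44 81 60 28 79 95 98 97 98 97]
268 [187 185 188 187 172 152  90  39  16  20  20  20] [15 16 25 18 18 22 44 79 58 28 77 92 95 97 95 94]
274 [184 185 177 179 174 149  72  29  18  15  14  15] [22 19 22 19 16 25 54 98 71 22 78 93 94 93 93 95]
278 [185 182 184 187 178 139  74  24  18  21  17  19] [22 19 19 22 22 28 55 98 68 30 80 93 93 95 94 94]
282 [182 188 194 174 173 141  77  31  24  22  21  22] [19 19 19 19 19 28 51 98 62 34 78 91 92 93 95 94]
286 [187 179 182 183 172 130  62  27  22  29  19  25] [ 16  16  22  22  25  27  61 110  70  30  78  92  94  95  95  96]
290 [179 187 189 176 170 136  61  28  20  21  20  25] [ 19  19  19  16  19  30  66 112  76  22  76  89  93  95  95  95]
180 [184 180 190 188 187 176 177 148  96  51  20  26  26  26  25  20  30  20
  20  25  19  20  20  19  14  20  18  16  17  19  20  23  21  24  20  25
  19  26  19  14  20  24  23  68 124 168 180 184 180 183]
184 [183 180 186 190 189 187 174 161 116  66  25  20  16  14  25  20  20  20
  26  25  25  30  20  25  20  24  20  25  25  25  20  25  25  25  25  25
  20  26  30  15  24  22  29  57 113 166 183 183 184 183]
226 [180 179 177 179 183 176 179 179 173 141  86  35  22  19  18  18  16  18
  15  22  19  22  19  19  22  19  19  19  22  19  19  19  19  22  22  22
  16  22  19  19  19  16  22  40  87 150 171 180 176 178]
230 [177 182 178 180 175 184 177 180 173 141  86  41  24  18  16  21  18  15
  18  18  19  22  19  16  16  19  19  19  22  22  16  19  19  22  22  25
  25  19  19  16  19  19  25  50 105 152 176 180 177 179]
```

```bash
python3 - <<'E'
from h import *
Z=np.load('pics/w_pl.npz');p,R=Z['p'],Z['R']
n=wplane(p,R,[[276,175.8]],.085)[0];n2=wplane(p,R,[[276,175.8]],.091)[0];f=wplane(p,R,[[277,232.3]],.091)[0]
l=wplane(p,R,[[258.3,180],[259.9,228]],.091);r=wplane(p,R,[[293.7,180],[294.2,228]],.091)
print(n,n2,f,np.linalg.norm(f-n),np.linalg.norm(f-n2));print('widths',np.linalg.norm(l-r,axis=1));print('mids',(l+r)/2,'centre',(n+f)/2)
E
```

```text
[ 0.50457546 -0.13942944  0.085     ] [ 0.50328034 -0.13927298  0.091     ] [ 0.55307672 -0.1427533   0.091     ] 0.048983873598353884 0.049917850397856796
widths [0.02916729 0.02961649]
mids [[ 0.50678381 -0.13958339  0.091     ]
 [ 0.54910132 -0.14236875  0.091     ]] centre [ 0.52882609 -0.14109137  0.088     ]
```

```bash
cat >> h.py <<'E'
def goto(p,yaw,feed=.08,tol=.0004,n=3):
    """move_l with outer correction of the steady-state error"""
    p=np.array(p,float);c=p.copy()
    for i in range(n):
        move_l(c,Rz(yaw),feed=feed); e=p-sense()['position']
        if np.linalg.norm(e)<tol: break
        c=c+e; feed=.03
    return e
def plate_view(tag,zoff=.043):
    s=sense();im,_=snap('wrist',tag);cv2.imwrite(f'pics/{tag}_c.png',cv2.resize(im[110:310,160:400],(720,600),interpolation=2)[:,:,::-1])
    return s
E
python3 - <<'E'
from h import *
print(goto([.5285,-.141,.185],-4))
print(goto([.5285,-.141,.134],-4))
command_gripper(.054,30);s=sense();print(s['time_s'],s['finger_gap'],s['gripper_force'],s['wrist_force'],s['position'])
move_l([.5285,-.141,.24],feed=.12)
s=plate_view('w_held');print(s['time_s'],s['finger_gap'],s['gripper_force'],s['wrist_force'])
E
```

```text
[-0.00028349  0.00015199 -0.00021734]
[ 6.27833809e-05 -1.21211388e-04 -2.12496339e-04]
5.8333 0.05418562843584679 9.06518429517746 [-1.711734   -2.51480256  5.47623587] [ 0.52851394 -0.14180896  0.13478067]
6.8667 0.05453047982197268 7.936621606349945 [-0.29281262 -0.28161414 -1.7979288 ]
```

View pics/w_held_c.png

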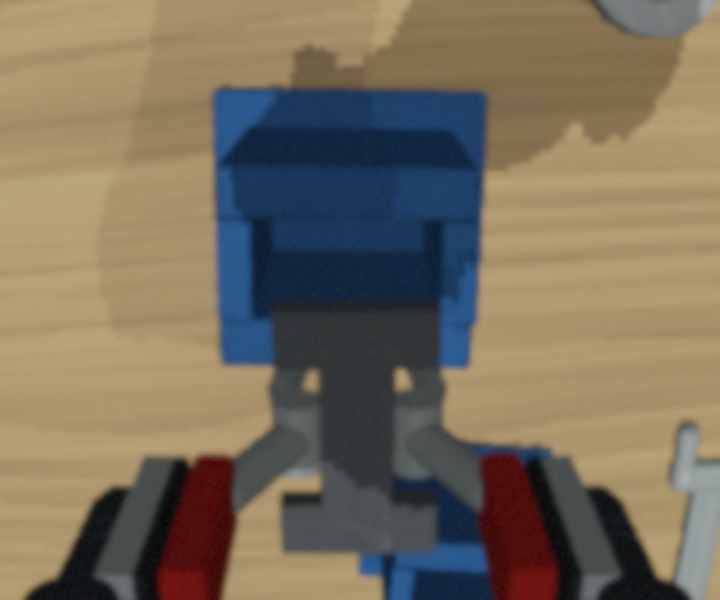

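```bash
cat > pt.py <<'E'
from h import *
def plate_tool(tag,nv,fv,ln,rn,lf,rf,zb=.0498):
    # intersect in tool frame: use tool pose at identity
    T=lambda uv,z: wplane(np.zeros(3),np.eye(3),[uv],z)[0]
    n=T([(ln+rn)/2,nv],zb);n2=T([(ln+rn)/2,nv],zb-.006);f=T([(lf+rf)/2,fv],zb-.006)
    print(tag,'near',n.round(4),'far',f.round(4),'len',np.linalg.norm(n-f),np.linalg.norm(n2-f),'w',np.linalg.norm(T([ln,nv],zb)-T([rn,nv],zb)),np.linalg.norm(T([lf,fv],zb-.006)-T([rf,fv],zb-.006)))
    print(' centre',((n+f)/2).round(4))
E
python3 - <<'E'
from pt import *
Z=np.load('pics/w_held.npz');im=Z['im'];hs=cv2.cvtColor(im,cv2.COLOR_RGB2HSV)
for u in (260,278,296): print(u,hs[206:216,u,1].astype(int),hs[206:216,u,2].astype(int),im[285:300,u].astype(int).sum(1))
plate_tool('held',211,293.3,251,306.7,254,305.3)
E
```

```text
260 [182 193 178 177 125  74  39  31  27  15] [63 62 63 59 53 45 39 41 48 52] [242 241 240 243 243 244 245 244 281 347 400 419 426 426 434]
278 [182 182 178 166 113  55  20  25  21  29] [63 63 63 60 52 42 39 41 49 52] [256 254 242 236 235 238 239 242 271 327 383 406 411 420 427]
296 [179 186 185 158 110  61  32  17  26  29] [64 63 62 58 51 42 40 45 50 52] [245 235 235 240 243 245 241 240 254 267 268 272 268 252 234]
held near [0.0242 0.0008 0.0498] far [-0.0245  0.0014  0.0438] len 0.049073382847389574 0.0507082351324683 w 0.03026047411777924 0.030049577313835733
 centre [-0.0002  0.0011  0.0468]
```

Pliers are held and lifted, with the plate between crop rows 303 and 550 and centred between the pads (about 1 mm camera bias in tool y). Moving over the ring for a check from the side.

```bash
python3 - <<'E'
from h import *
movep([.5910,.1504,.235],Rz(-30.5))
print(goto([.5910,.1504,.1955],-30.5))
s=plate_view('w_over');im,d=snap('side','s_over');im3,d3=snap('top','t_over');print(s['time_s'],s['position'],s['finger_gap'],s['wrist_force'])
P=camera_params('side');K=np.array(P['K']);x=np.array(P['rotation']).T@(np.array([.591,.151,.08])-P['position']);u,v=(K@(x/x[2]))[:2].astype(int);print(u,v)
W=Z=np.load('pics/w_over.npz')['im']
A=np.hstack([cv2.resize(im[v-45:v+25,u-35:u+35],(400,400),interpolation=2),cv2.resize(W[150:350,180:380],(400,400),interpolation=2)])
cv2.imwrite('pics/c3.png',A[:,:,::-1])
E
```

```text
[-1.09620305e-04  3.32055969e-05  2.09700221e-04]
8.7 [0.59110962 0.15036679 0.1952903 ] 0.05429608513358044 [ 0.14225752 -0.16078231 -1.80717671]
223 250
```

View pics/c3.png

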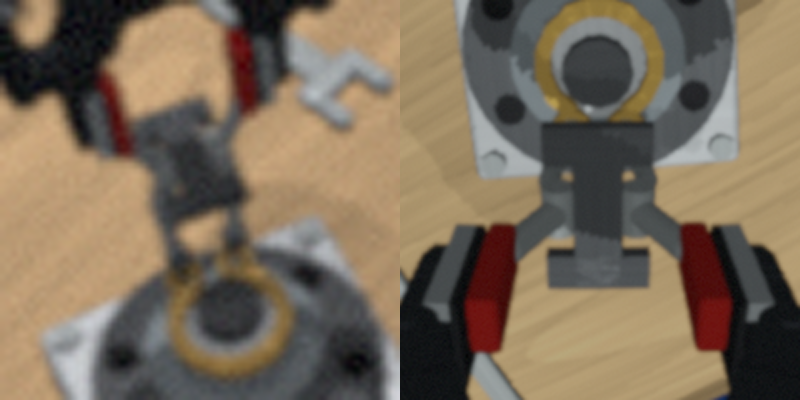

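The pins stand right above the two eyes in the side crop (at 185,270 and 240,250). Descending under force guard.

```bash
python3 - <<'E'
from h import *
p=[.5910,.1504,.1830]
h=move_l(p,Rz(-30.5),feed=.02,until_force=2.5);s=sense();print(h,s['time_s'],s['position'],s['wrist_force'],s['ft_torque'])
E
```

```text
True 9.4083 [0.59104049 0.1502883  0.18407177] [-8.93007345e-04 -2.19075365e-01  4.09722036e+00] [ 0.00317295 -0.03855294  0.04756604]
```

Contact at TCP z 0.1841 against 0.1838 expected for the shoulders on the eyes, so the pins are in the holes. Backing off slightly and spreading.

```bash
python3 - <<'E'
from h import *
move_l([.5910,.1504,.1843],Rz(-30.5),feed=.02)
for g in (.050,.046,.038):
    command_gripper(g,40);s=sense();print(s['time_s'],s['finger_gap'],s['gripper_force'],s['wrist_force'].round(2),s['position'].round(4))
s=plate_view('w_spr');snap('side','s_spr')
im=np.load('pics/s_spr.npz')['im'];W=np.load('pics/w_spr.npz')['im'];u,v=223,250
A=np.hstack([cv2.resize(im[v-35:v+35,u-35:u+35],(400,400),interpolation=2),cv2.resize(W[130:330,180:380],(400,400),interpolation=2)])
cv2.imwrite('pics/c4.png',A[:,:,::-1])
E
```

```text
9.8833 0.05025780585074617 22.775714701856486 [ 0.66 -0.06  5.87] [0.5917 0.1507 0.1851]
10.1167 0.046643817845888 24.254209091886878 [1.36 3.08 6.05] [0.5925 0.1518 0.1858]
10.3667 0.03869104353625656 28.326941952109337 [-0.1   0.69 -2.14] [0.5898 0.1501 0.1832]
```

View pics/c4.png

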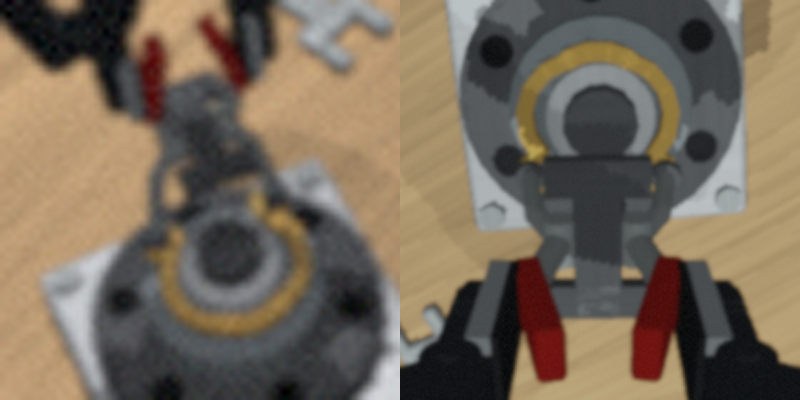

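```bash
python3 - <<'E'
from h import *
from ring import gold
Z=np.load('pics/w_spr.npz');im,p,R=Z['im'],Z['p'],Z['R'];print(p,np.degrees(np.arctan2(R[0,1],R[1,1])),R[:,2].round(3))
m=gold(im);ys,xs=np.where(m[130:215,180:380]>0);xs+=180;ys+=130
print('gold cols',xs.min(),xs.max(),'rows',ys.min(),ys.max())
r=np.where(m[140:180,279]>0)[0]+140;print('bow rows',r.min(),r.max(), im[150:175,279].astype(int).tolist())
c=np.array([.5706,.1629]);ax=-R[:2,0]
for z in(.0775,.0715,.066,.062):
    W=wplane(p,R,[[279,r.min()-.5],[279,r.max()+.5],[xs.min(),185],[xs.max(),185]],z)[:,:2]-c
    print(z,'outer,inner along ring x',(W@ax).round(4),'y',(W@R[:2,1]).round(4))
tip=(p[:2]+R[:2,1]*.0011-c);print('tip along x',tip@ax,tip@R[:2,1])
E
```

```text
[0.58982643 0.15008413 0.18315635] 30.492317649055153 [-0.003 -0.001 -1.   ]
gold cols 239 318 rows 151 210
bow rows 151 159 [[104, 97, 78], [127, 108, 64], [141, 118, 59], [148, 123, 62], [148, 123, 60], [149, 124, 61], [148, 124, 61], [147, 122, 59], [147, 122, 61], [144, 120, 63], [134, 116, 75], [120, 113, 98], [123, 126, 125], [134, 139, 140], [138, 144, 145], [139, 145, 146], [140, 146, 147], [139, 145, 145], [139, 144, 146], [139, 144, 145], [135, 140, 141], [118, 123, 124], [88, 92, 94], [56, 59, 60], [46, 49, 51]]
0.0775 outer,inner along ring x [-0.027  -0.0207 -0.0025 -0.0026] y [-0.0001 -0.0001 -0.0285  0.0276]
0.0715 outer,inner along ring x [-0.0262 -0.0197 -0.0011 -0.0011] y [-0.0001 -0.0001 -0.0292  0.0283]
0.066 outer,inner along ring x [-0.0255 -0.0188  0.0003  0.0002] y [-0.0001 -0.0001 -0.0299  0.029 ]
0.062 outer,inner along ring x [-0.0249 -0.0182  0.0012  0.0012] y [-0.0001 -0.0001 -0.0304  0.0295]
tip along x 0.02307037960734279 -0.00018747199369394468
```

```bash
cat >> h.py <<'E'
def wpts(tag,uv):
    Z=np.load(f'pics/{tag}.npz');T=np.array(camera_params('wrist')['tool_from_camera']);uv=np.atleast_2d(uv)
    o,d=wray(Z['p'],Z['R'],uv);fwd=Z['R']@T[:3,2]
    dep=Z['d'][uv[:,1].astype(int),uv[:,0].astype(int)];return o+d*(dep/(d@fwd))[:,None]
def report(tag,c=np.array([.5706,.1629,.056])):
    Z=np.load(f'pics/{tag}.npz');hsv=cv2.cvtColor(Z['im'],cv2.COLOR_RGB2HSV);m=cv2.inRange(hsv,(14,120,80),(32,255,255))
    m[:120]=0;m[330:]=0;m[:,:180]=0;m[:,380:]=0
    n,l,st,_=cv2.connectedComponentsWithStats(m);v,u=np.where(m>0)
    k=[i for i in range(1,n) if st[i,4]>15];keep=np.isin(l[v,u],k);uv=np.c_[u,v][keep]
    W=wpts(tag,uv)-c;R=Z['R'];a=np.c_[-W@R[:,0],W@R[:,1],W[:,2]]*1000
    a=a[(abs(a[:,2])<40)&(np.hypot(a[:,0],a[:,1])<40)]
    A=np.c_[a[:,:2],np.ones(len(a))];
    print(tag,'N',len(a),'x range',np.percentile(a[:,0],[1,99]).round(1),'y',np.percentile(a[:,1],[1,99]).round(1))
    for lo in range(-30,35,6):
        w=a[(a[:,0]>=lo)&(a[:,0]<lo+6)]
        if len(w)>5: print('  x',lo,'N',len(w),'y',w[:,1].min().round(1),w[:,1].max().round(1),'z med/max',np.median(w[:,2]).round(1),np.percentile(w[:,2],95).round(1),'L/R z',np.median(w[w[:,1]>0,2]).round(1) if (w[:,1]>0).any() else None,np.median(w[w[:,1]<0,2]).round(1) if (w[:,1]<0).any() else None)
E
python3 - <<'E'
from h import *
report('w_ring');report('w_spr')
print(((wpts('w_spr',[[279,166],[272,166],[279,190],[260,190]])-[.5706,.1629,.056])*1000).round(1))
E
```

```text
w_ring N 1312 x range [-25.   31.1] y [-21.3  23.8]
  x -30 N 45 y -7.9 10.2 z med/max 21.3 22.3 L/R z 21.1 21.6
  x -24 N 252 y -14.9 17.2 z med/max 21.1 22.1 L/R z 21.1 21.2
  x -18 N 144 y -18.7 21.9 z med/max 21.2 22.2 L/R z 21.3 21.2
  x -12 N 92 y -21.3 23.6 z med/max 21.2 22.5 L/R z 21.4 21.1
  x -6 N 84 y -21.5 24.5 z med/max 21.4 22.5 L/R z 21.4 21.4
  x 0 N 102 y -21.7 24.6 z med/max 21.2 22.3 L/R z 21.2 21.0
  x 6 N 115 y -20.9 23.1 z med/max 21.3 22.3 L/R z 21.3 21.2
  x 12 N 161 y -17.9 21.0 z med/max 21.2 22.4 L/R z 21.2 21.1
  x 18 N 126 y -15.8 18.0 z med/max 21.3 22.3 L/R z 21.3 21.2
  x 24 N 150 y -15.8 18.2 z med/max 21.2 22.1 L/R z 21.2 21.2
  x 30 N 41 y -13.5 14.9 z med/max 21.1 22.3 L/R z 21.1 21.2
w_spr N 1229 x range [-25.2  17.4] y [-28.7  27.8]
  x -30 N 55 y -8.7 7.7 z med/max 13.9 15.0 L/R z 13.9 13.8
  x -24 N 305 y -20.1 18.4 z med/max 14.2 15.2 L/R z 14.0 14.2
  x -18 N 214 y -25.4 23.7 z med/max 14.4 15.4 L/R z 14.3 14.6
  x -12 N 134 y -27.6 26.7 z med/max 14.7 15.8 L/R z 14.4 14.8
  x -6 N 119 y -29.5 28.4 z med/max 15.0 15.8 L/R z 14.8 15.2
  x 0 N 118 y -29.4 28.6 z med/max 14.9 15.9 L/R z 14.5 15.3
  x 6 N 136 y -28.7 28.0 z med/max 15.2 16.2 L/R z 14.9 15.4
  x 12 N 147 y -28.4 26.9 z med/max 15.3 16.9 L/R z 15.0 15.5
[[-4.920e+01  2.910e+01  2.447e+02]
 [-1.540e+01  3.200e+00  1.480e+01]
 [-1.000e-01  0.000e+00  2.640e+01]
 [-4.500e+00 -1.360e+01  1.440e+01]]
```

```bash
python3 - <<'E'
from h import *
for t,uvs in (('w_held',[[270,240],[285,240],[278,225],[262,290],[278,288],[296,290]]),('w_spr',[[270,230],[285,230],[278,220],[262,284],[278,284],[296,284]]),):
    Z=np.load(f'pics/{t}.npz');print(t,((wpts(t,uvs)-Z['p'])@Z['R']*1000).round(1).tolist())
E
```

```text
w_held [[10.3, -3.4, 43.5], [10.3, 4.6, 43.5], [18.5, 0.9, 44.5], [-22.1, -8.5, 44.2], [-20.0, 0.9, 43.2], [-21.5, 11.3, 43.4]]
w_spr [[13.4, -3.6, 50.2], [13.4, 4.7, 50.1], [19.6, 0.9, 49.3], [-21.9, -8.8, 50.7], [-21.0, 0.9, 49.3], [-21.7, 11.6, 50.4]]
```

The depth image shows the spread ring already past the step: its top is about 14.5 mm above the hub face, nearly level and held on the pins. The pliers slid about 6.5 mm down in the pads during the squeeze. Lowering to the hub face.

```bash
python3 - <<'E'
from h import *
p=sense()['position']
h=move_l(p-[0,0,.0105],Rz(-30.5),feed=.02,until_force=4);s=sense();print(h,s['time_s'],s['position'],s['wrist_force'])
snap('wrist','w_low');report('w_low')
E
```

```text
True 11.0417 [0.58994013 0.14984507 0.17267143] [1.04030194 1.14780789 3.93273172]
w_low N 1236 x range [-24.6  18.7] y [-28.8  27.8]
  x -30 N 31 y -7.0 5.7 z med/max 5.8 6.6 L/R z 5.9 5.6
  x -24 N 303 y -17.8 18.4 z med/max 5.8 7.0 L/R z 5.8 5.8
  x -18 N 226 y -24.3 22.9 z med/max 5.9 7.0 L/R z 6.0 5.8
  x -12 N 151 y -28.0 26.7 z med/max 5.8 7.0 L/R z 5.9 5.7
  x -6 N 116 y -29.8 28.5 z med/max 5.8 6.9 L/R z 5.9 5.7
  x 0 N 118 y -29.8 28.5 z med/max 5.8 6.8 L/R z 5.8 5.8
  x 6 N 126 y -28.7 27.9 z med/max 5.7 6.8 L/R z 5.7 5.6
  x 12 N 130 y -27.3 26.1 z med/max 5.7 6.7 L/R z 5.8 5.7
  x 18 N 35 y -28.9 26.8 z med/max 5.9 7.8 L/R z 5.9 6.0
```

```bash
python3 - <<'E'
from h import *
ax=-Rz(-30.5)[:,0]
p=sense()['position']+[0,0,.0003]
for g,dx in((.046,.0012),(.050,.002),(.054,.0028)):
    command_gripper(g,40); move_l(p+ax*dx,Rz(-30.5),feed=.03); s=sense();print(s['time_s'],s['finger_gap'],s['gripper_force'],s['wrist_force'].round(2),s['position'].round(4))
snap('wrist','w_cl');report('w_cl')
t='w_cl';Z=np.load('pics/w_cl.npz');print(((wpts(t,[[270,230],[285,230],[262,284],[278,284],[296,284]])-Z['p'])@Z['R']*1000).round(1).tolist())
E
```

```text
11.5833 0.046009591679515655 20.16196575947106 [ 1.64  0.53 -2.16] [0.5907 0.1491 0.1726]
12.05 0.050100830340721846 16.66158834239468 [ 0.2   0.31 -2.79] [0.5915 0.1487 0.1727]
12.5167 0.05407833195688797 8.375083208084106 [ 0.6  -0.7  -0.55] [0.5923 0.1483 0.173 ]
w_cl N 619 x range [-23.4   9.5] y [-22.5  23.7]
  x -24 N 239 y -12.8 14.1 z med/max 5.8 6.9 L/R z 5.8 5.8
  x -18 N 160 y -18.6 19.9 z med/max 5.9 7.1 L/R z 6.0 5.9
  x -12 N 89 y -21.7 22.3 z med/max 5.9 6.9 L/R z 6.0 5.8
  x -6 N 65 y -22.5 23.9 z med/max 5.8 6.9 L/R z 5.8 5.8
  x 0 N 43 y -22.6 23.9 z med/max 6.0 7.4 L/R z 5.9 6.1
  x 6 N 23 y -22.5 23.3 z med/max 5.8 6.6 L/R z 5.7 5.9
[[15.6, -3.4, 44.7], [16.3, 4.6, 43.0], [-17.7, -8.4, 43.9], [-17.8, 0.9, 44.1], [-18.4, 11.3, 45.1]]
```

```bash
python3 - <<'E'
from h import *
p=sense()['position']
h=move_l(p+[0,0,.02],Rz(-30.5),feed=.03,until_force=6);s=sense();print(h,s['time_s'],s['position'],s['wrist_force'])
if not h:
    move_l(p+[-.03,.018,.07],Rz(-30.5),feed=.1)
    s=plate_view('w_up');print(sense()['time_s'],s['wrist_force'],s['finger_gap']);report('w_up')
    t='w_up';Z=np.load('pics/w_up.npz');print(((wpts(t,[[270,235],[285,235],[262,284],[278,284],[296,284]])-Z['p'])@Z['R']*1000).round(1).tolist())
E
```

```text
False 13.3833 [0.5921897  0.14838428 0.1928748 ] [-0.41734425 -0.22471108 -1.68886144]
14.1917 [-0.55910008 -0.27136566 -2.40142678] 0.054265268057924636
w_up N 319 x range [-23.3   3.8] y [-21.9  23.2]
  x -24 N 135 y -12.1 14.4 z med/max 5.5 6.8 L/R z 5.4 5.6
  x -18 N 89 y -17.9 19.2 z med/max 5.6 6.8 L/R z 5.6 5.7
  x -12 N 47 y -20.8 22.2 z med/max 5.9 6.7 L/R z 6.0 5.8
  x -6 N 33 y -21.9 23.3 z med/max 5.8 6.5 L/R z 5.8 5.7
  x 0 N 14 y -22.0 23.4 z med/max 5.9 6.6 L/R z 5.6 6.0
[[13.1, -3.4, 43.8], [13.6, 4.6, 42.6], [-18.0, -8.4, 44.3], [-17.9, 0.9, 44.2], [-18.2, 11.3, 44.8]]
```

View pics/w_up_c.png

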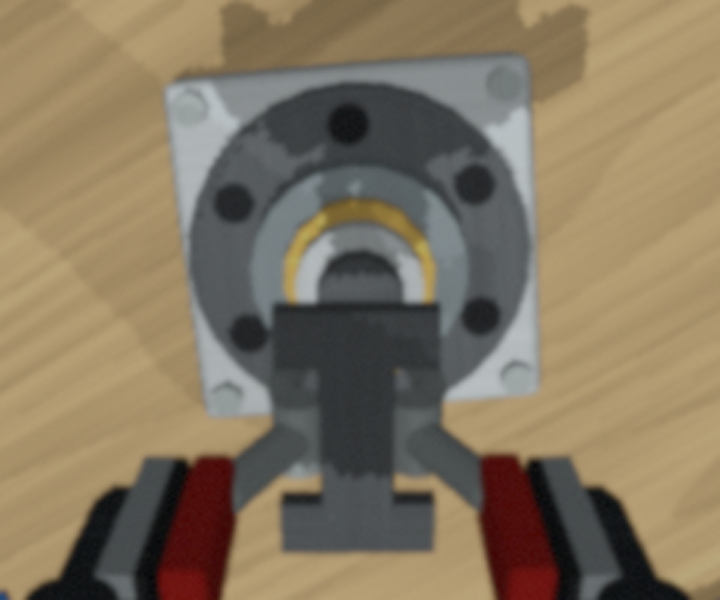

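The ring lies flat in the groove under the step (gold arc, crop 285–437, 200–300), and the pliers sit in the hand exactly as when first lifted. Returning them to the stand.

```bash
python3 - <<'E'
from h import *
movep([.5285,-.1415,.245],Rz(-4))
print(goto([.5285,-.1415,.225],-4))
h=move_l([.5285,-.1415,.145],Rz(-4),feed=.06,until_force=5);print(h,sense()['position'])
if not h:
    h=move_l([.5285,-.1415,.1325],Rz(-4),feed=.02,until_force=3);s=sense();print(h,s['time_s'],s['position'],s['wrist_force'])
    if s['position'][2]<.138:
        command_gripper(.085,30);move_l(s['position']*[1,1,0]+[0,0,.235],Rz(-4),feed=.1)
        snap('wrist','w_back');movep([.572,.161,.20],Rz(-30));snap('wrist','w_fin');print(sense()['time_s']);report('w_fin')
        from ring import ring_eyes; ring_eyes('w_fin',.062)
        A=np.hstack([cv2.resize(np.load(f'pics/{t}.npz')['im'][130:290,180:380],(400,320),interpolation=2) for t in('w_fin','w_back')])
        cv2.imwrite('pics/c5.png',A[:,:,::-1])
E
```

```text
[ 0.00036714 -0.00021702  0.0004814 ]
False [ 0.5288038  -0.14156391  0.14541762]
True 18.275 [ 0.52840852 -0.14147405  0.13456235] [1.18779051 0.14662188 4.11259127]
21.125
w_fin N 657 x range [-23.2  33.7] y [-22.3  23. ]
  x -24 N 203 y -13.0 14.5 z med/max 5.7 6.8 L/R z 5.7 5.7
  x -18 N 128 y -18.7 20.2 z med/max 5.7 6.6 L/R z 5.7 5.7
  x -12 N 68 y -21.3 22.1 z med/max 5.9 6.8 L/R z 5.9 5.9
  x -6 N 43 y -22.4 23.1 z med/max 5.7 6.7 L/R z 5.6 5.7
  x 0 N 22 y -22.5 23.2 z med/max 5.7 6.7 L/R z 6.1 5.6
  x 6 N 6 y -22.5 23.2 z med/max 5.4 6.1 L/R z 5.5 5.2
  x 18 N 19 y -17.8 15.3 z med/max 5.8 6.3 L/R z 5.7 5.8
  x 24 N 76 y -17.9 16.1 z med/max 5.8 6.6 L/R z 5.7 5.9
  x 30 N 92 y -16.2 15.4 z med/max 5.5 6.8 L/R z 5.7 5.4
```

View pics/c5.png

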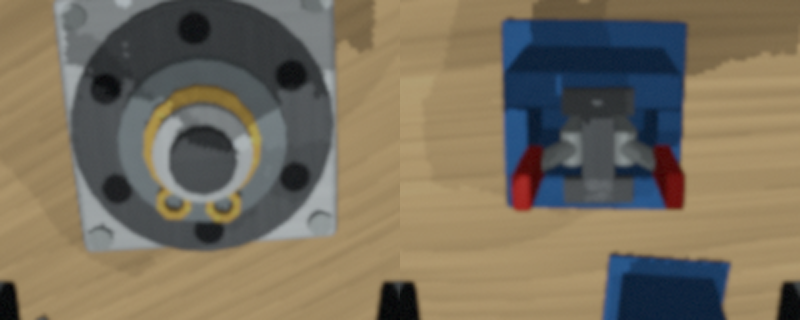

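The ring is flat in the groove and closed: its eyes are at (174,204) and (223,207) in the crop, about 20.5 mm apart, and its top is 5.7 mm above the hub face all round. The pliers stand upright in their stand as at the start.

```bash
python3 -c "
from h import *
print(finish_job())"
```

```text
the job is handed in; nothing more can be done
None
```

The job is handed in at about 21 s of the 51 s allowed: the ring measured closed and flat in the groove, and the pliers are back upright in the large blue stand; no verdict was returned.

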